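# Close up a bolted-cover sample vessel: nest the cup, hold the cover for the screws

### The arm

A 6-joint arm with a two-finger parallel gripper is mounted at the origin on a cart in front of the work surface, level with it; the furniture and walls round the work are solid. World frame = base frame: x ahead of the robot, y to its left, z up, the work surface at z = 0. Lengths are in mm, angles in rad, forces in N, time in s.
With the tool pointing down it reaches from about 350 to 875 mm from the base axis. Payload 4.2 kg.
Tool frame: the origin (TCP) lies midway between the tips of the shut fingers; the grasp point (between the pads) lies 19 mm behind it (arm.grasp_offset is the distance from the TCP to the grasp point, in mm); z points along the fingers, y is the line along which they close (so a half turn about z gives the same grasp; the last joint's range is limited). The gripper opens to 85 mm and grips with 20 to 120 N. Pads are 22 mm wide; open, the fingers measure 114 mm over their backs; the gripper's body (76 mm by 85 mm) begins 54 mm behind the grasp point. The pads swing forward as they close: fully open they stand 13 mm farther back than shut.
Start: joints at [0.259, 0.385, 0.008, 0, -1.194, -0.259], TCP at [624.979, 0.025, 231.312] pointing down, gripper open.
Joint ranges: [-3.14, 3.14], [-1.21, 2.06], [-1.07, 1.41], [-3.16, 2.05], [-2.99, -0.16], [-3.1, 3.1]. Speed limits (rad/s): [2.79, 2.79, 3.14, 3.14, 3.14, 3.14].

### API

Orientations are given as a unit quaternion [x, y, z, w].
In Python, from bench import arm gives the robot as it stands. The module is installed in compiled form; this text tells all that it offers.
- The arm moves only by the tool servo_tool, never from a script. Its argument "increments" is a list of rows, each a list of 7 numbers: the opening, from 0 (shut) to 1 (fully open), then the shift along the tool's x, y, z in m, then the turn, a rotation vector about the tool's x, y, z in degrees. In form: [[grip, x, y, z, ax, ay, az], ...]. A call has 1 to 12 rows; each row is the pose to reach, as a shift and turn from the pose commanded when the call began, along the tool's axes at that moment; what a row does not reach only later rows make up. A row lasts 1/8 s, in which the tool goes at most 62.5 mm and 10.7 degrees, less where a joint would pass 70% of its speed; a pose out of reach is approached as far as the arm can. A call with a gripper value outside its range is refused whole. The fingers move at their own pace and stop on an object; the grip force is fixed at half the most. Time passes only in rows, so rows that repeat a pose let the fingers close. It gives the time, the measured TCP pose, the force, the opening and the grip force at its end, in the units of the state.
- arm.read_state(): the state, without advancing time (a new reading comes with each control period).
- arm.get_image(name): name is "scene" or "side" or "wrist"; returns a dict with "color" (384x512x3 uint8, red, green, blue), "fx", "fy", "cx", "cy" (pixels), "rvec" (rotation vector, rad) and "tvec" (3), from world to camera coordinates, as OpenCV has them; the wrist camera has in their place "hand_eye" (4x4, takes a point from camera to tool coordinates, whose origin is the TCP and whose axes are the flange's). Camera axes: x right, y down, z forward; pixel columns grow to the right and rows downward; lengths in mm; the calibration is good to about 2 mm. A picture is of the moment at which its call begins: read the wrist's pose just before it. There is no depth.
- arm.job_done(): hands the job in; it is judged then, once.
Trained networks look in the newest picture that a camera, given by its name, has taken for a name from the list of things; names that differ only in an ending like _2 or _b are one class to them, and where a whole thing is asked for, a point or a joint stands for the part that bears it (a point fixed in the world has none). Each returns a list of dicts, best first, with "p" (0 to 1); they miss things now and then, are a little off and sometimes report something else, mostly with a low value. They report only what shows in the picture. A call takes as long as a camera call. They do not tell look-alikes from the thing itself.
- arm.look_for(camera, thing): "box" ([centre column, centre row, width, height] in pixels, round what is visible of it).
- arm.spot_point(camera, thing): "centre" ([column, row] in pixels: a listed point, or the origin of a listed thing).
The state is a dict: "clock": time; "joints": joint angles; "joint_vel": joint speeds; "joint_efforts": joint torques, N m; "position": TCP position; "ee_rot": TCP orientation; "contact_force": force on the tool from outside, world axes, zero at the start; "wrist_torque": the same for the moment, N m; "gripper_width": finger opening in mm; "grasp_force": force on a finger pad.
Only numpy, scipy, OpenCV 4.12 (cv2) and the standard library are available. Lean on these libraries where they do the work, as an engineer would, in place of code of your own. Each camera call takes 0.05 s, during which the arm holds its last target. There are 200 camera calls.

### The job

Nest the sample cup (the narrower, taller one of the two white cups) in the white liner of the steel vessel, right down on the liner's floor, and let go of it. Then take the domed cover by its handle and hold it level over the vessel, its four holes lined up with the four tapped holes of the flange and its plate hovering about 15 mm above the flange, touching neither flange nor cup, so that a colleague can start the screws; finish while holding it there. Leave everything else on the worktop where it is.

Things in the scene. Friction and masses are not known exactly. Their poses are not given: they have to be found in the camera images.
- vessel: Steel vessel, fixed, immovable: foot 100 mm across, barrel 84 mm, on top a square bolting flange 108 x 108 x 12 mm, upper face 75 mm above the worktop, four 6 mm tapped holes at (+-41, +-41) mm. A white liner cup is fixed inside. A stub with dark cap sticks out along +x to 65 mm from the axis, 36 mm up. Origin: centre of underside on the worktop; x, y along the flange's sides, z up.
- flange_top (a point): Point on the vessel's axis at the level of the flange's upper face (75 mm above the worktop); axes as the vessel's.
- liner_floor (a point): Centre of the flat inner floor of the vessel's white liner, 20 mm above the worktop. The liner is 54 mm across inside at its mouth, narrowing to 48 mm at the floor; its rim (62 mm outside) stands 4 mm above the flange. Axes as the vessel's.
- tapped_0 (a point): Mouth of tapped hole 0 (6 mm) in the flange's upper face, numbered counter-clockwise from above.
- tapped_1 (a point): Mouth of tapped hole 1 (6 mm) in the flange's upper face, numbered counter-clockwise from above.
- tapped_2 (a point): Mouth of tapped hole 2 (6 mm) in the flange's upper face, numbered counter-clockwise from above.
- tapped_3 (a point): Mouth of tapped hole 3 (6 mm) in the flange's upper face, numbered counter-clockwise from above.
- cover: Loose metal cover, 0.3 to 0.55 kg, flat on the worktop: plate 108 x 108 x 8 mm, four 14 mm holes at (+-41, +-41) mm; dome 74 mm across up to 38 mm, hollow below (66 mm across, 34 mm high); black flat-sided handle bar above the dome, 66 mm long (x), 14 mm wide (y), 56 to 72 mm above the underside, on two posts. Origin: centre of underside; x, y along its sides, z up. Fits in any quarter turn.
- hole_0 (a point): Centre of clearance hole 0 (14 mm) at the underside of the cover, numbered counter-clockwise from above.
- hole_1 (a point): Centre of clearance hole 1 (14 mm) at the underside of the cover, numbered counter-clockwise from above.
- hole_2 (a point): Centre of clearance hole 2 (14 mm) at the underside of the cover, numbered counter-clockwise from above.
- hole_3 (a point): Centre of clearance hole 3 (14 mm) at the underside of the cover, numbered counter-clockwise from above.
- sample_cup: Loose white cup, the narrower, taller of two, about 0.1 kg, upright, open on top: 82 mm high, 43 mm across at the foot, 49 mm at 63 mm height, above that a straight collar 55 mm across, 64 to 82 mm up. Seated in the liner its collar is 84 to 102 mm above the worktop, so fingers on the collar clear the flange. Origin: centre of underside, z up.
- spare_liner: Spare liner, a bystander: loose white plastic cup, wider and lower, 64 mm high, 72 mm across at its lip; too big for the liner in the vessel. Origin: centre of its underside.
- calculator: Bystander: blue pocket calculator lying on the worktop, 70 x 132 x 19 mm. Origin: centre of its underside.
- beaker: Bystander: glass beaker, 72 mm across and 95 mm high, at the back. Origin: centre of its underside.
- lid_black: Bystander: black screw lid of a jar, 79 mm across, 19 mm high, lying open side up. Origin: centre of its underside.
- capsule_filler: Fixed capsule filling frame on the worktop, 238 mm (x) by 237 mm (y), 75 mm high, two knurled screws at its front. Origin: near the centre of its underside.
- precision_balance: Fixed balance at the right, 374 mm (x) by 228 mm (y), 100 mm high. Origin: near the centre of its underside. (Opposite it, over the left back, hangs a fixed wall shelf: everything with x > 0.64, y > 0.26 and z > 0.50 m is taken. An elbow or wrist can hit it when the arm swings across stretched out; swing with the arm drawn in.)
Not all that is in view belongs to the job. Leave any orange look-alike of the sample_cup alone.

How it is judged:
By the outcome, as a careful person would: the job done as asked, in the order asked, and still so for the second after the job is handed in, while the arm keeps its last pose, push and grip.
It also fails if it takes over 59 s, if anything falls off the work surface, if the arm or the gripper's body presses on something with over 40 N, if the wrist force passes 120 N, or if a joint passes its speed limit or range.

## Working session

There is one attempt and no reset: what is moved stays moved. The work goes in short steps, Python scripts to look and compute and a tool call to move; the robot and the scene stay as the last step left them, time stands still between calls to the robot, and variables do not carry over. Pictures are saved under pics/ and viewed, at most 10 in all, crops included, and the job is handed in when it is done.

Besides the shell and the picture viewer there is one more tool, called after "Call:" as name(argument=value, ...), one argument or row to a line, values as JSON. servo_tool: Moves the arm, as the interface text tells. Its arguments: {"type":"object","properties":{"increments":{"type":"array","items":{"type":"array","items":{"type":"number"}}}},"required":["increments"]}

```bash
mkdir -p pics; cat > h.py <<'E'
from bench import arm
import numpy as np, cv2
from scipy.spatial.transform import Rotation as R
def cam(n):
    s=arm.read_state(); im=arm.get_image(n)
    K=np.array([[im['fx'],0,im['cx']],[0,im['fy'],im['cy']],[0,0,1.]])
    if 'rvec' in im:
        Rw=cv2.Rodrigues(np.array(im['rvec'],float))[0]; t=np.array(im['tvec'],float).ravel()
    else:
        T=np.eye(4);T[:3,:3]=R.from_quat(s['ee_rot']).as_matrix();T[:3,3]=s['position']
        M=np.linalg.inv(T@np.array(im['hand_eye'])); Rw,t=M[:3,:3],M[:3,3]
    return im['color'],K,Rw,t
def ray(c,px):
    _,K,Rw,t=c; d=Rw.T@np.linalg.inv(K)@np.array([px[0],px[1],1.]); return -Rw.T@t,d/np.linalg.norm(d)
def atz(c,px,z):
    o,d=ray(c,px); return o+d*(z-o[2])/d[2]
def tri(L):
    A=np.zeros((3,3));b=np.zeros(3)
    for o,d in L:
        P=np.eye(3)-np.outer(d,d);A+=P;b+=P@o
    x=np.linalg.solve(A,b); return x,[np.linalg.norm((np.eye(3)-np.outer(d,d))@(x-o)) for o,d in L]
def proj(c,p):
    _,K,Rw,t=c; q=K@(Rw@np.array(p,float)+t); return q[:2]/q[2]
def save(c,f,crop=None,k=1):
    i=c[0][:,:,::-1]
    if crop: i=i[crop[1]:crop[3],crop[0]:crop[2]]
    cv2.imwrite('pics/'+f,cv2.resize(i,None,fx=k,fy=k,interpolation=cv2.INTER_CUBIC))
E
cat > a.py <<'E'
from h import *
np.set_printoptions(precision=1,suppress=True)
cs={n:cam(n) for n in ['scene','side','wrist']}
a=cv2.resize(cs['scene'][0],(400,300)); 
cv2.imwrite('pics/a.png',np.vstack([np.hstack([cs['scene'][0][:,:,::-1],cs['side'][0][:,:,::-1]])])[:, :, :].copy()) if 0 else None
save(cs['scene'],'scene.png',k=1.5);save(cs['side'],'side.png',k=1.5);
for n in ['sample_cup','spare_liner','flange_top','liner_floor','tapped_0','tapped_1','cover','hole_0','hole_1','calculator','lid_black','beaker']:
    for c in cs:
        r=arm.spot_point(c,n)[:4]
        print(n,c,[(round(x['p'],2),np.round(x['centre']).tolist()) for x in r],[(np.round(x['box']).tolist(),round(x['p'],2)) for x in arm.look_for(c,n)[:3]] if n in('sample_cup','cover') else '')
E
python3 a.py
```

```text
sample_cup scene [(0.66, [277.0, 195.0]), (0.64, [328.0, 238.0])] [([330.0, 227.0, 20.0, 21.0], 0.82), ([284.0, 188.0, 17.0, 24.0], 0.69), ([267.0, 213.0, 38.0, 33.0], 0.64)]
sample_cup side [(0.77, [316.0, 237.0])] [([315.0, 225.0, 17.0, 21.0], 0.64), ([204.0, 177.0, 16.0, 16.0], 0.61), ([297.0, 200.0, 19.0, 25.0], 0.47)]
sample_cup wrist [(0.83, [235.0, 65.0])] [([229.0, 54.0, 58.0, 63.0], 0.78)]
spare_liner scene [(0.78, [309.0, 269.0]), (0.72, [154.0, 161.0])] 
spare_liner side [(0.88, [283.0, 251.0]), (0.53, [284.0, 188.0])] 
spare_liner wrist [] 
flange_top scene [(0.81, [268.0, 210.0])] 
flange_top side [(0.94, [270.0, 202.0])] 
flange_top wrist [(0.59, [380.0, 16.0])] 
liner_floor scene [(0.79, [268.0, 220.0])] 
liner_floor side [(0.64, [270.0, 216.0]), (0.46, [276.0, 197.0]), (0.38, [313.0, 237.0])] 
liner_floor wrist [(0.88, [360.0, 28.0])] 
tapped_0 scene [(0.74, [267.0, 196.0]), (0.7, [283.0, 208.0]), (0.66, [269.0, 222.0]), (0.64, [251.0, 210.0])] 
tapped_0 side [(0.94, [280.0, 206.0]), (0.87, [276.0, 198.0]), (0.55, [258.0, 201.0]), (0.55, [262.0, 209.0])] 
tapped_0 wri
[... 882 characters left out ...]
.34, [381.0, 16.0])] 
hole_1 scene [(0.94, [158.0, 162.0]), (0.86, [143.0, 181.0]), (0.69, [164.0, 174.0]), (0.63, [138.0, 170.0])] 
hole_1 side [(0.64, [213.0, 178.0]), (0.64, [211.0, 187.0]), (0.64, [262.0, 210.0]), (0.61, [194.0, 186.0])] 
hole_1 wrist [(0.54, [396.0, 363.0]), (0.34, [381.0, 16.0])] 
calculator scene [(0.91, [279.0, 297.0])] 
calculator side [(0.66, [243.0, 267.0]), (0.44, [214.0, 175.0])] 
calculator wrist [] 
lid_black scene [(0.88, [120.0, 202.0]), (0.62, [156.0, 163.0])] 
lid_black side [(0.58, [174.0, 190.0])] 
lid_black wrist [] 
beaker scene [(0.76, [252.0, 160.0])] 
beaker side [(0.79, [281.0, 186.0]), (0.43, [243.0, 264.0])] 
beaker wrist [(0.88, [185.0, 232.0])]
```

View pics/scene.png

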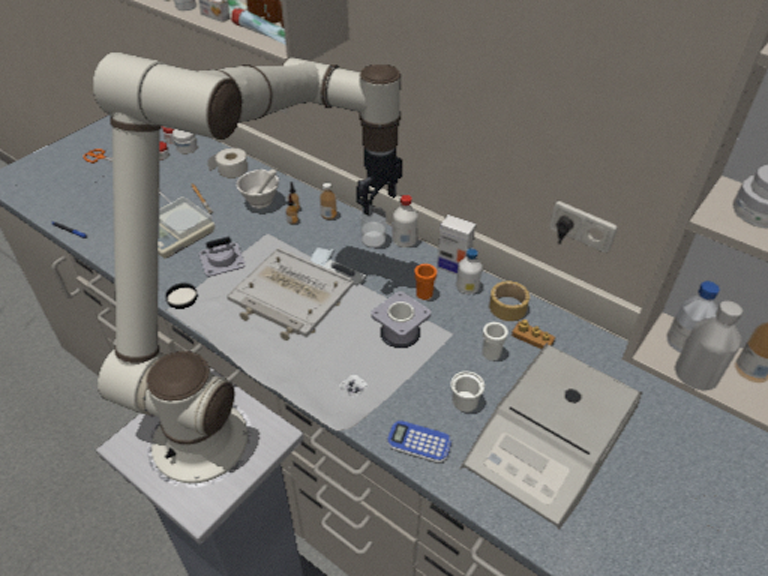

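View pics/side.png

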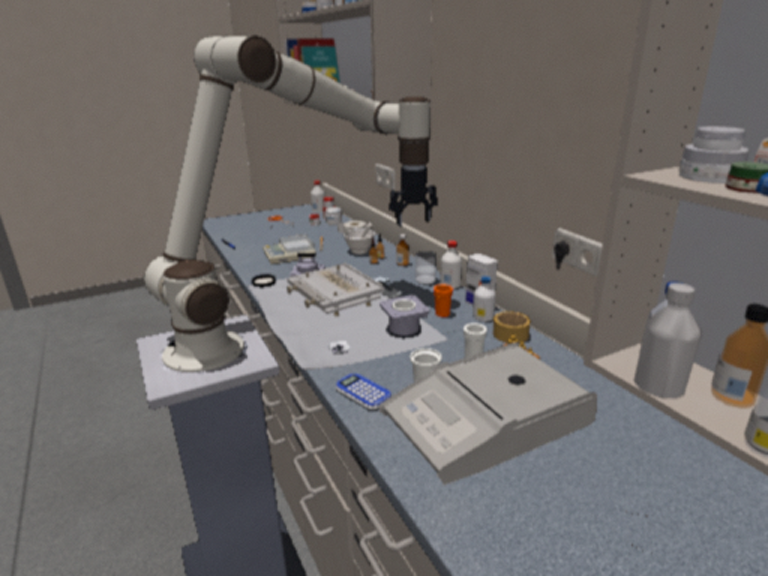

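```bash
cat > b.py <<'E'
from h import *
np.set_printoptions(precision=1,suppress=True)
c={n:cam(n) for n in ['scene','side','wrist']}
S=lambda n,p:ray(c[n],p)
print('cupA',tri([S('scene',(328,238)),S('side',(316,237))]),atz(c['scene'],(328,238),0),atz(c['side'],(316,237),0))
print('cupB',atz(c['scene'],(277,195),0), atz(c['side'],(297,212),0))
print('wristcup',atz(c['wrist'],(235,65),0))
print('flange',tri([S('scene',(268,210)),S('side',(270,202))]),atz(c['wrist'],(380,16),75),atz(c['wrist'],(360,28),20))
for p in [(267,196),(283,208),(269,222),(251,210)]: print('tap sc',atz(c['scene'],p,75))
for p in [(280,206),(276,198),(258,201),(262,209)]: print('tap sd',atz(c['side'],p,75))
for p in [(407,67),(331,59)]: print('tap wr',atz(c['wrist'],p,75))
for p in [(158,162),(143,181),(164,174),(138,170)]: print('hole sc',atz(c['scene'],p,8))
print('cover side',atz(c['side'],(203,184),0))
print('spare',atz(c['scene'],(309,269),0),'calc',atz(c['scene'],(279,297),0),'lid',atz(c['scene'],(120,202),0),'beaker',atz(c['scene'],(252,160),0), atz(c['side'],(281,186),0))
E
python3 b.py
python3 -c "
from h import *
save(cam('scene'),'crop.png',(230,160,360,290),4.5)"
```

```text
cupA (array([ 574.9, -378.4,   10. ]), [np.float64(4.32394998655352), np.float64(4.3239499865536555)]) [ 577.3 -375.     0. ] [ 591.2 -363.2    0. ]
cupB [ 641.7 -107.2    0. ] [ 642.9 -157.7    0. ]
wristcup [ 648.6 -122.7    0. ]
flange (array([ 498. , -170.7,   84.2]), [np.float64(4.705569458804342), np.float64(4.705569458804293)]) [ 505.3 -156.5   75. ] [ 504.5 -158.8   20. ]
tap sc [ 552.9 -122.4   75. ]
tap sc [ 539.5 -202.7   75. ]
tap sc [ 455.9 -202.4   75. ]
tap sc [ 462.5 -118.9   75. ]
tap sd [ 530.2 -201.7   75. ]
tap sd [ 554.6 -129.3   75. ]
tap sd [ 476. -118.   75.]
tap sd [ 455.6 -189.8   75. ]
tap wr [ 472.  -112.3   75. ]
tap wr [ 548.5 -119.6   75. ]
hole sc [489.9 392.6   8. ]
hole sc [372.9 356.1   8. ]
hole sc [453.1 319.6   8. ]
hole sc [405.2 421.1   8. ]
cover side [397.7 341.3   0. ]
spare [ 423.7 -393.8    0. ] calc [ 274.7 -376.8    0. ] lid [243.9 346.    0. ] beaker [746.3  96.5   0. ] [731.7 120.1   0. ]
```

View pics/crop.png

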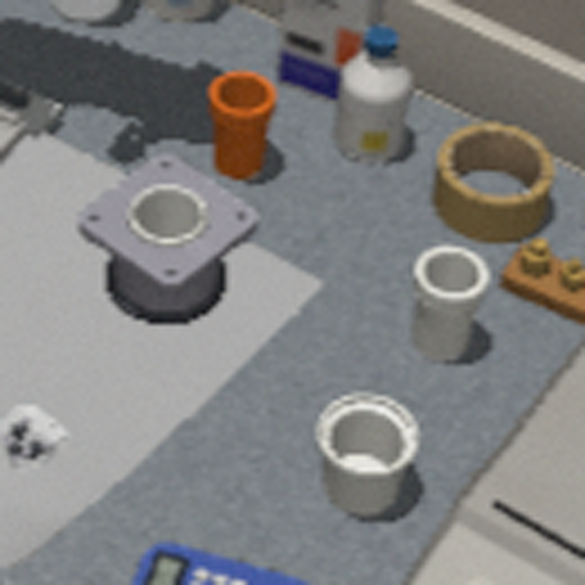

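The scene and side views show the candidates for the sample cup:
- **White narrow tall cup:** scene (330,227), side (316,225). This is the target.
- **Orange look-alike:** scene (284,188). Left alone.
- **Wide low white cup:** scene (311,262). This is the spare liner.
- **Liner in the vessel:** scene (268,208).

The crop confirms that the target has a narrow body and a collar. The cover is at scene (147,172).

```bash
python3 -c "
from h import *
np.set_printoptions(precision=3,suppress=True)
s=arm.read_state();print(s['clock'],s['position'],R.from_quat(s['ee_rot']).as_matrix(),s['gripper_width']);print(arm.get_image('wrist')['hand_eye'])"
```

```text
2.45 [624.987   0.02  231.297] [[ 0. -1. -0.]
 [-1. -0. -0.]
 [ 0.  0. -1.]] 85.19355897586748
[[   0.      -0.949   -0.315   80.289]
 [   1.       0.      -0.       1.3  ]
 [   0.      -0.315    0.949 -142.09 ]
 [   0.       0.       0.       1.   ]]
```

Call:
servo_tool(
  increments=[
    [1,0.34,0.085,-0.07,0,0,0],
    [1,0.34,0.085,-0.07,0,0,0],
    [1,0.34,0.085,-0.07,0,0,0],
    [1,0.34,0.085,-0.07,0,0,0],
    [1,0.34,0.085,-0.07,0,0,0],
    [1,0.34,0.085,-0.07,0,0,0],
    [1,0.34,0.085,-0.07,0,0,0],
    [1,0.34,0.085,-0.07,0,0,0],
  ],
)

```text
clock: 3.5
position: [539.9, -339.7, 300.9]
ee_rot: [-0.707, 0.707, 0.0, 0.0]
contact_force: [-0.3, -0.2, 0.2]
gripper_width: 85.2
grasp_force: 0.0
```

```bash
cat > w.py <<'E'
from h import *
import sys,pickle
np.set_printoptions(precision=1,suppress=True)
n=sys.argv[1]; c=cam('wrist'); save(c,n+'.png',k=1.5)
s=arm.read_state(); print(s['clock'],s['position'],R.from_quat(s['ee_rot']).as_rotvec())
d={'c':c}
for t,z in [x.split(':') for x in sys.argv[2:]]:
    d[t]=[(x['p'],x['centre']) for x in arm.spot_point('wrist',t) if x['p']>.35]
    for p,q in d[t]: print(t,round(p,2),np.round(q,1),atz(c,q,float(z)))
pickle.dump(d,open(n+'.pkl','wb'))
E
python3 w.py w1 sample_cup:0 flange_top:75 liner_floor:20 tapped_0:75
```

```text
3.55 [ 540.1 -339.1  300.9] [ 2.2 -2.2 -0. ]
sample_cup 0.85 [226.1 135.9] [ 584.5 -366.7    0. ]
sample_cup 0.67 [195.8 268.4] [ 649.7 -120.8    0. ]
flange_top 0.94 [274.9 276.6] [ 507.  -156.4   75. ]
liner_floor 0.79 [277.6 255.9] [ 498.5 -159.9   20. ]
tapped_0 0.8 [306.8 258.5] [ 458.5 -189.2   75. ]
tapped_0 0.64 [257.1 249.1] [ 535.2 -205.6   75. ]
tapped_0 0.62 [250.4 297.3] [ 545.9 -116.9   75. ]
tapped_0 0.58 [300.  298.3] [ 465.2 -114.9   75. ]
```

View pics/w1.png

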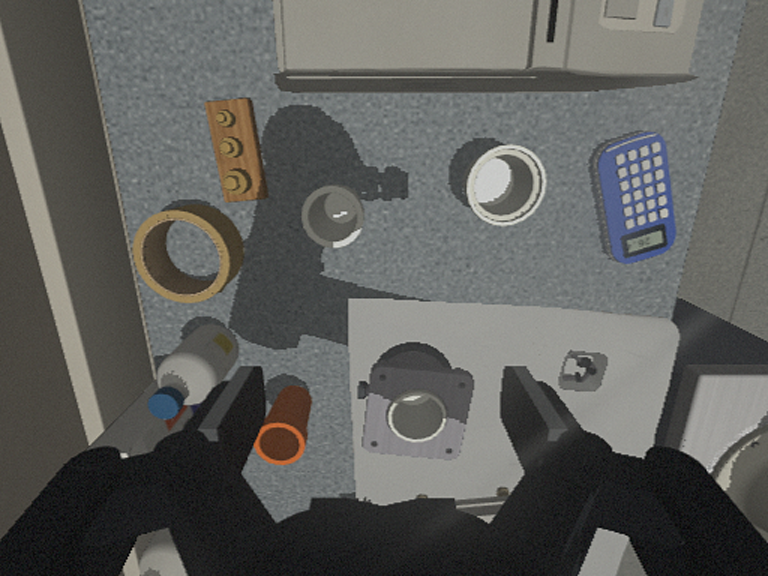

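The wrist view shows the white cup's rim centred at about (222,144) px and the vessel at (277,275), with its four holes visible. The orange decoy is at (188,295) and the spare liner at (337,123).

```bash
cat > m.py <<'E'
from h import *
import pickle
np.set_printoptions(precision=1,suppress=True)
c=pickle.load(open('w1.pkl','rb'))['c']
g=cv2.cvtColor(c[0],cv2.COLOR_RGB2GRAY).astype(float)
P=[]
for x,y in [(252.7,251.3),(308,254),(299.3,300),(249.3,295.3)]:
    xi,yi=int(round(x)),int(round(y)); w=g[yi-4:yi+5,xi-4:xi+5]; m=np.clip(np.median(w)-15-w,0,None)
    Y,X=np.mgrid[yi-4:yi+5,xi-4:xi+5]; q=((X*m).sum()/m.sum(),(Y*m).sum()/m.sum()); p=atz(c,q,75); P.append(p); print(np.round(q,1),p)
P=np.array(P); print('centre',P.mean(0),'sides',[np.linalg.norm(P[i]-P[i-1]) for i in range(4)])
for i in range(4):
    d=P[i]-P[i-1]; print(np.degrees(np.arctan2(d[1],d[0])))
print('cup rim',atz(c,(222,144),82),'foot',atz(c,(226.1,135.9),0))
print(proj(c,[580,-370,82]))
E
python3 m.py
```

```text
[254.6 250.6] [ 538.9 -203.    75. ]
[307.7 255.9] [ 457.4 -193.7   75. ]
[298.9 300.2] [ 466.8 -111.1   75. ]
[249.  295.5] [ 548.2 -120.4   75. ]
centre [ 502.8 -157.1   75. ] sides [np.float64(83.102930307454), np.float64(82.02696239371217), np.float64(83.05368474977516), np.float64(81.86896681570751)]
-96.36549940425304
173.46667588037175
83.52559426416941
-6.4990785042833386
cup rim [ 581.8 -366.    82. ] foot [ 584.5 -366.7    0. ]
[223.2 141. ]
```

Call:
servo_tool(
  increments=[
    [1,0.02,-0.04,0.06,0,0,0],
    [1,0.02,-0.04,0.1,0,0,0],
    [1,0.02,-0.04,0.1,0,0,0],
  ],
)

```text
clock: 4.12
position: [578.2, -358.2, 195.9]
ee_rot: [0.707, -0.707, -0.005, 0.002]
contact_force: [-0.1, 0.0, 0.9]
gripper_width: 85.5
grasp_force: 0.0
```

```bash
python3 w.py w2 sample_cup:0 tapped_0:75
```

```text
4.175 [ 579.6 -359.4  200.1] [ 2.2 -2.2 -0. ]
sample_cup 0.86 [206.6 318.7] [ 649.  -119.3    0. ]
sample_cup 0.57 [246.5 160. ] [ 585.5 -367.3    0. ]
tapped_0 0.76 [287.1 308.5] [ 537.4 -204.7   75. ]
tapped_0 0.66 [351.7 318.4] [ 458.9 -189.4   75. ]
tapped_0 0.41 [309.1 306.1] [ 511.5 -208.    75. ]
```

View pics/w2.png

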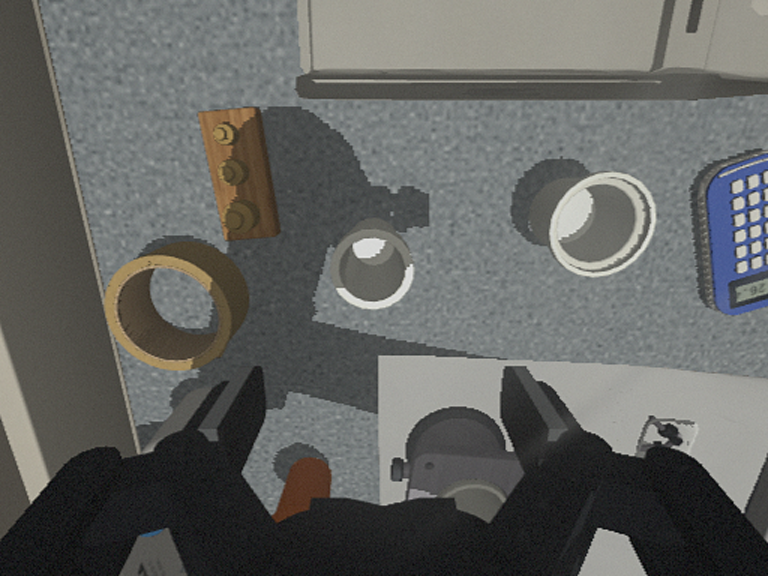

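The second wrist view has the cup's rim centred at about (248,179) px. The spare liner and brown ring are clear of the grasp.

```bash
cat > m2.py <<'E'
from h import *
import pickle
np.set_printoptions(precision=1,suppress=True)
c1=pickle.load(open('w1.pkl','rb'))['c'];c2=pickle.load(open('w2.pkl','rb'))['c']
print(tri([ray(c1,(222,144)),ray(c2,(248.3,178.7))]),atz(c2,(248.3,178.7),82))
print(tri([ray(c1,(226.1,135.9)),ray(c2,(246.5,160))]))
print(tri([ray(c1,(254.6,250.6)),ray(c2,(429/1.5,465/1.5))]))
print(arm.read_state()['position'])
E
python3 m2.py
```

```text
(array([ 582.1, -365.6,   79.2]), [np.float64(0.06139980974175446), np.float64(0.061399809741651414)]) [ 582.2 -366.3   82. ]
(array([ 585.6, -365.5,   -9. ]), [np.float64(0.12600334157942025), np.float64(0.1260033415796359)])
(array([ 539. , -204.1,   76.8]), [np.float64(0.053300786861194514), np.float64(0.05330078686111099)])
[ 581.1 -360.3  204.4]
```

Call:
servo_tool(
  increments=[
    [1,0.006,-0.0025,0.05,0,0,0],
    [1,0.006,-0.0025,0.1,0,0,0],
    [1,0.006,-0.0025,0.139,0,0,0],
    [1,0.006,-0.0025,0.139,0,0,0],
    [0,0.006,-0.0025,0.139,0,0,0],
    [0,0.006,-0.0025,0.139,0,0,0],
    [0,0.006,-0.0025,0.139,0,0,0],
    [0,0.006,-0.0025,0.139,0,0,0],
    [0,0.006,-0.0025,0.139,0,0,0],
  ],
)

```text
clock: 5.4
position: [584.6, -367.1, 66.6]
ee_rot: [0.707, -0.707, 0.003, -0.001]
contact_force: [0.4, -0.3, 6.7]
gripper_width: 51.9
grasp_force: 63.4
```

```bash
python3 -c "
from h import *
s=arm.read_state();print(s['position'],s['gripper_width'],s['grasp_force'],s['contact_force'])
c=cam('wrist');save(c,'g.png',k=1.2)"
```

```text
[ 584.55776883 -367.12795859   66.60457845] 51.87390016241734 63.43650202732533 [ 0.41636763 -0.31588523  6.71154554]
```

View pics/g.png

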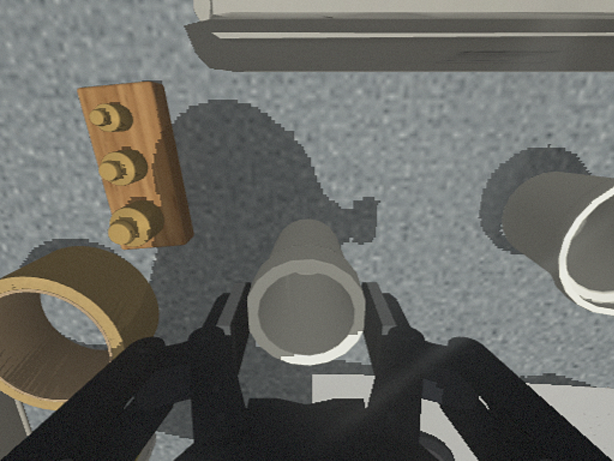

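The cup's collar is centred between the pads at rim pixel (256,261). Next I lift it and carry it above the vessel.

Call:
servo_tool(
  increments=[
    [0,0,0,-0.05,0,0,0],
    [0,0,0,-0.1,0,0,0],
    [0,-0.05,0.02,-0.12,0,0,0],
    [0,-0.1,0.04,-0.12,0,0,0],
    [0,-0.15,0.06,-0.12,0,0,0],
    [0,-0.209,0.08,-0.12,0,0,0],
    [0,-0.209,0.08,-0.12,0,0,0],
    [0,-0.209,0.08,-0.12,0,0,0],
    [0,-0.209,0.08,-0.12,0,0,0],
  ],
)

```text
clock: 6.58
position: [503.0, -157.8, 182.6]
ee_rot: [-0.707, 0.708, -0.0, 0.0]
contact_force: [-0.1, -0.6, -2.1]
gripper_width: 51.9
grasp_force: 63.5
```

```bash
cat > g2.py <<'E'
from h import *
import pickle
np.set_printoptions(precision=1,suppress=True)
c={n:cam(n) for n in ['wrist','scene','side']}
s=arm.read_state();print(s['clock'],s['position'],s['gripper_width'],s['grasp_force'],s['contact_force'])
pickle.dump((s,c),open('g2.pkl','wb'))
a=cv2.resize(c['wrist'][0][150:384,130:400],None,fx=1.7,fy=1.7)
p=proj(c['side'],[503,-157,130]).astype(int);q=proj(c['scene'],[503,-157,130]).astype(int)
f=lambda i,p:cv2.resize(i[p[1]-40:p[1]+40,p[0]-35:p[0]+35],(340,398))
print(p,q)
cv2.imwrite('pics/g2.png',np.hstack([a[:398,:],f(c['side'][0],p)])[:,:,::-1][:,:800])
E
python3 g2.py
```

```text
6.725 [ 502.6 -157.9  182.1] 51.52935413571585 63.48115236964077 [-1.4 -0.7 -1.2]
[268 190] [266 197]
```

View pics/g2.png

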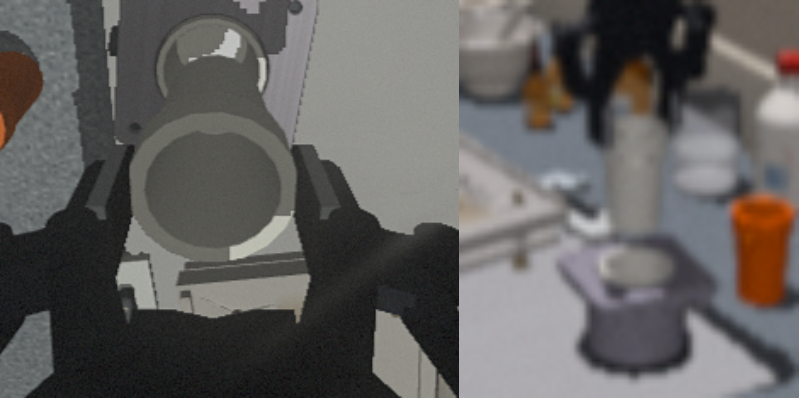

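```bash
cat > m3.py <<'E'
from h import *
import pickle
np.set_printoptions(precision=1,suppress=True)
s,cc=pickle.load(open('g2.pkl','rb')); c=cc['wrist']; print(c[1][0,0])
for z in (196,199,202): print(z,atz(c,(255.6,260),z))
o,d=ray(c,(255.6,260)); print('dist',c[1][0,0]*55/97, o)
H=[atz(c,(210,225.3),75),atz(c,(303.5,153),75)]
print(H, np.mean(H,0), np.linalg.norm(H[0]-H[1]))
c1=pickle.load(open('w1.pkl','rb'))['c']
print(tri([ray(c,(210,225.3)),ray(c1,(254.6,250.6))]))
E
python3 m3.py; python3 -c "
from h import *
c=cam('wrist');save(c,'z.png',(150,130,330,290),4)"
```

```text
273.7570114350818
196 [ 501.3 -156.5  196. ]
199 [ 501.3 -158.4  199. ]
202 [ 501.3 -160.3  202. ]
dist 155.22304772092266 [ 501.4 -238.1  324.7]
[array([ 546.8, -119.8,   75. ]), array([ 457.1, -192.6,   75. ])] [ 502.  -156.2   75. ] 115.53114114062107
(array([555.3, -80.8, -74.9]), [np.float64(33.24452235267977), np.float64(33.24452235267974)])
```

View pics/z.png

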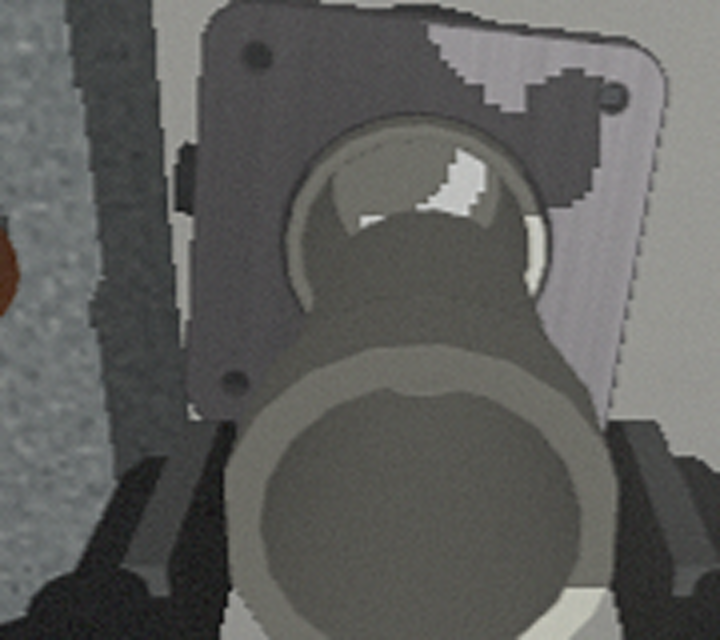

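The hole positions and the cup rim, taken from the same picture, agree to within about 1 mm. I apply a small correction and lower the cup.

Call:
servo_tool(
  increments=[
    [0,-0.001,-0.001,0,0,0,0],
    [0,-0.001,-0.001,0.03,0,0,0],
    [0,-0.001,-0.001,0.055,0,0,0],
    [0,-0.001,-0.001,0.075,0,0,0],
    [0,-0.001,-0.001,0.085,0,0,0],
    [0,-0.001,-0.001,0.089,0,0,0],
    [0,-0.001,-0.001,0.092,0,0,0],
    [0,-0.001,-0.001,0.092,0,0,0],
  ],
)

```text
clock: 7.78
position: [503.7, -156.0, 90.7]
ee_rot: [0.707, -0.707, 0.0, -0.0]
contact_force: [0.5, 0.1, -1.1]
gripper_width: 51.9
grasp_force: 63.5
```

Call:
servo_tool(
  increments=[
    [0,0,0,0.002,0,0,0],
    [0,0,0,0.004,0,0,0],
    [0,0,0,0.005,0,0,0],
    [0,0,0,0.005,0,0,0],
  ],
)

```text
clock: 8.28
position: [503.8, -156.1, 86.6]
ee_rot: [0.707, -0.707, 0.0, -0.0]
contact_force: [-3.0, 0.7, 6.1]
gripper_width: 52.1
grasp_force: 64.3
```

Contact came at TCP 86.6, the predicted seated height. I release and go straight up.

Call:
servo_tool(
  increments=[
    [1,0,0,-0.001,0,0,0],
    [1,0,0,-0.001,0,0,0],
    [1,0,0,-0.001,0,0,0],
    [1,0,0,-0.001,0,0,0],
    [1,0,0,-0.03,0,0,0],
    [1,0,0,-0.09,0,0,0],
    [1,0,0,-0.15,0,0,0],
    [1,0,0,-0.2,0,0,0],
    [1,0,0,-0.2,0,0,0],
  ],
)

```text
clock: 9.4
position: [505.6, -156.3, 290.3]
ee_rot: [0.707, -0.707, 0.004, -0.003]
contact_force: [-0.3, 1.0, -1.1]
gripper_width: 85.5
grasp_force: 0.0
```

```bash
python3 w.py w3 sample_cup:20 tapped_0:75 && python3 -c "
from h import *
import pickle
c=pickle.load(open('w3.pkl','rb'))['c'];save(c,'w3c.png',(150,160,370,350),3)
for p in [(503,-157,75),(503,-157,102)]: print(proj(c,p))"
```

```text
9.45 [ 504.1 -155.9  287.2] [-2.2  2.2 -0. ]
sample_cup 0.59 [255.4 158.7] [ 506.4 -153.2   20. ]
sample_cup 0.56 [169.3 174. ] [ 640.6 -128.6   20. ]
tapped_0 0.93 [282.8 196.9] [ 468.  -110.9   75. ]
tapped_0 0.86 [293.2 141.6] [ 457.  -186.8   75. ]
tapped_0 0.82 [235.3 127.5] [ 531.6 -204.6   75. ]
tapped_0 0.71 [226.3 193.5] [ 546.  -115.5   75. ]
tapped_0 0.59 [258.2 156.4] [ 502.2 -167.3   75. ]
[257.58367155 164.09681972]
[257.55478908 168.85735679]
```

View pics/w3c.png

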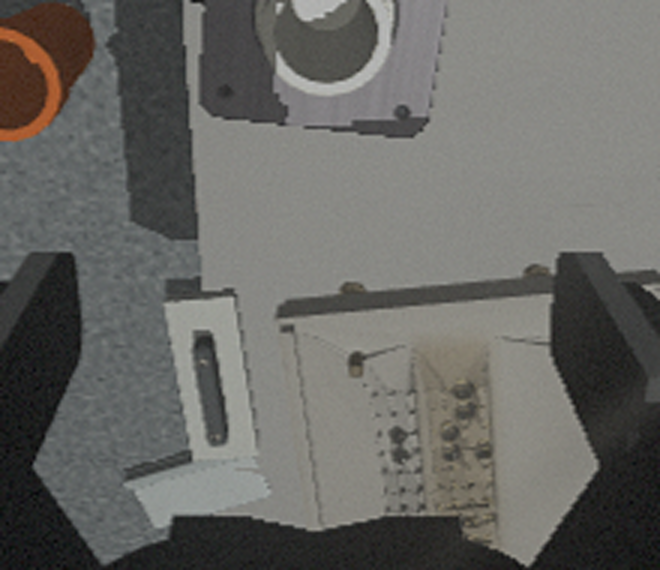

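The cup stands in the liner with its rim ring at about (260,172) px. I now swing over to look at the cover.

Call:
servo_tool(
  increments=[
    [1,-0.06,0.01,0,0,0,0],
    [1,-0.12,0.02,0,0,0,0],
    [1,-0.18,0.03,0,0,0,0],
    [1,-0.24,0.04,0,0,0,0],
    [1,-0.3,0.05,0,0,0,0],
    [1,-0.36,0.06,0,0,0,0],
    [1,-0.42,0.07,0,0,0,0],
    [1,-0.48,0.074,0,0,0,0],
    [1,-0.496,0.074,0,0,0,0],
    [1,-0.496,0.074,0,0,0,0],
    [1,-0.496,0.074,0,0,0,0],
  ],
)

```text
clock: 10.92
position: [429.5, 338.6, 284.8]
ee_rot: [-0.707, 0.708, -0.0, -0.001]
contact_force: [-0.3, 0.6, -0.4]
gripper_width: 84.9
grasp_force: 0.0
```

```bash
cat > cen.py <<'E'
from h import *
def cen(c,q,r=4,off=12):
    g=cv2.cvtColor(c[0],cv2.COLOR_RGB2GRAY).astype(float)
    for _ in range(2):
        xi,yi=np.round(q).astype(int); w=g[yi-r:yi+r+1,xi-r:xi+r+1]; m=np.clip(np.median(w)-off-w,0,None)
        Y,X=np.mgrid[yi-r:yi+r+1,xi-r:xi+r+1]
        if m.sum()<1: return q
        q=np.array([(X*m).sum()/m.sum(),(Y*m).sum()/m.sum()])
    return q
def square(P):  # best fit of a +-41 square: centre, yaw mod 90
    P=np.array(P)[:,:2]; c=P.mean(0); v=P-c
    a=np.angle(np.sum((v[:,0]+1j*v[:,1])**4)*-1)/4
    return c,np.degrees(a),np.linalg.norm(v,axis=1)
E
cat > v.py <<'E'
from cen import *
import pickle
np.set_printoptions(precision=1,suppress=True)
c=pickle.load(open('w3.pkl','rb'))['c']
P=[]
for q in [(225,190.3),(284,197.3),(293.2,141.6),(235.3,127.5)]:
    k=cen(c,q); P.append(atz(c,k,75)); print(k,P[-1])
print(square(P))
E
python3 v.py; python3 w.py w4 cover:0 hole_0:8
```

```text
[224.9 189.8] [ 547.7 -120.9   75. ]
[284.9 197.1] [ 465.1 -110.6   75. ]
[293.1 137.7] [ 457.3 -191.9   75. ]
[230.  130.2] [ 538.5 -201.2   75. ]
(array([ 502.2, -156.1]), np.float64(-6.409305703636278), array([57.6, 58.7, 57.3, 57.9]))
10.975 [429.6 338.4 285.1] [ 2.2 -2.2  0. ]
cover 0.65 [260.4 183.2] [419.1 385.    0. ]
hole_0 0.94 [249.6 148.8] [436.1 327.6   8. ]
hole_0 0.84 [292.7 175.7] [368.2 370.3   8. ]
hole_0 0.78 [226.6 193.8] [473.7 400.4   8. ]
hole_0 0.71 [269.2 215.8] [404.3 439.    8. ]
```

```bash
cat > cv.py <<'E'
from cen import *
import pickle,sys
np.set_printoptions(precision=1,suppress=True)
d=pickle.load(open(sys.argv[1],'rb'));c=d['c']
P=[]
for p,q in d['hole_0'][:4]:
    k=cen(c,q,5); P.append(atz(c,k,8)); print(np.array(q),k,P[-1])
S=square(P);print(S)
g=cv2.cvtColor(c[0],cv2.COLOR_RGB2GRAY)
u=proj(c,[*S[0],64]); print('handle proj',u)
m=((g<45).astype(np.uint8)); m[275:]=0
n,l,st,ce=cv2.connectedComponentsWithStats(m)
for i in range(1,n):
    if st[i,4]>60 and np.hypot(*(ce[i]-u))<60:
        Y,X=np.where(l==i); pts=np.stack([X,Y],1).astype(np.float32)
        r=cv2.minAreaRect(pts); b=cv2.boxPoints(r)
        w=[atz(c,x,72)[:2] for x in b]; print(st[i],ce[i],atz(c,ce[i],72),[np.round(x) for x in w])
y,x=np.round(u).astype(int)[::-1]
for yy in range(y-22,y+24,2): print(''.join('#' if v<45 else '+' if v<80 else '.' for v in g[yy,x-40:x+42]))
E
python3 cv.py w4.pkl
```

```text
[249.6 148.8] [246.5 147.7] [440.9 325.9   8. ]
[292.7 175.7] [298. 177.] [359.7 372.4   8. ]
[226.6 193.8] [225.7 194.3] [475.3 401.2   8. ]
[269.2 215.8] [269.9 217.2] [403.2 441.5   8. ]
(array([419.8, 385.3]), np.float64(-28.890259258760555), array([63. , 61.4, 57.8, 58.7]))
handle proj [260.8 196.4]
[240 180  43  30 405] [261.6 194.8] [418.9 380.2  72. ] [array([451., 370.]), array([444., 357.]), array([388., 390.]), array([395., 404.])]
.....+...........+++++++++...+++++++++++++++++++++++++++++++++++++++++++++++++++++
...++...........++++++++++++..++++++++++++++++++++++++++++++++++++++++++++++++++++
...+............++++++++++++++++++++++++++++++++++++++++++++++++++++++++++++++++++
.++.............+.++++++#+++++++++++++++++++++++++++++++++++++++++++++++++++++++++
++..............+...+########+++++++++++++++++++++++++++++++++++++++++++++++++++++
+..................+####+#######++++++++++++++++++++++++++++++++++++++++++++++++++
...................+###+++++########++++++++++++++++++++++++++++++++++++++++++++++
..................++##+###+##+##########++++++++++++++++++++++++++++++++
[... 555 characters left out ...]
###+####+#######..................++
..............................................###########+#+##....................
.................................................+#######++##.....................
.....................................................+######......................
..................................................................................
..................................................+...............................
...................................................++.............................
...................................................++.............................
.....................................+.......+++++++..............................
```

Call:
servo_tool(
  increments=[
    [1,-0.025,-0.0155,0.03,0,0,-10],
    [1,-0.025,-0.0155,0.06,0,0,-20],
    [1,-0.025,-0.0155,0.085,0,0,-30],
    [1,-0.025,-0.0155,0.085,0,0,-40],
    [1,-0.025,-0.0155,0.085,0,0,-50],
    [1,-0.025,-0.0155,0.085,0,0,-60],
    [1,-0.025,-0.0155,0.085,0,0,-60],
    [1,-0.025,-0.0155,0.085,0,0,-60],
    [1,-0.025,-0.0155,0.085,0,0,-60],
  ],
)

```text
clock: 12.2
position: [445.0, 364.8, 200.4]
ee_rot: [0.966, -0.26, 0.0, -0.0]
contact_force: [0.9, -0.2, -0.3]
gripper_width: 85.1
grasp_force: 0.0
```

```bash
python3 w.py w5 cover:0 hole_0:8; python3 cv.py w5.pkl
```

```text
12.25 [445.  364.9 200.4] [-3.   0.8 -0. ]
cover 0.84 [251.1 190. ] [419.9 384.9   0. ]
hole_0 0.71 [223.5 159.5] [473.6 393.    8. ]
hole_0 0.69 [280.1 219.5] [367.  370.9   8. ]
hole_0 0.63 [218.6 220.2] [407.3 442.3   8. ]
[223.5 159.5] [220.6 164. ] [470.5 399.2   8. ]
[280.1 219.5] [280.1, 219.5] [367.  370.9   8. ]
[218.6 220.2] [220.4 222.5] [403.2 442.1   8. ]
(array([413.6, 404. ]), np.float64(-29.73577431453896), array([57.1, 57.1, 39.4]))
handle proj [238.4 220.7]
[246 178  13  59 741] [252.  207.1] [422.7 381.1  72. ] [array([453., 370.]), array([447., 360.]), array([390., 393.]), array([397., 404.])]
................................++++++++++++++++#############+++++++++++++++++++++
.................................+++++++++++++++#############+++++++++++++++++++++
..................................++++++++++++++#############+++++++++++++++++++++
..................................++++++++++++++#############+++++++++++++++++++++
...................................+++++++++++++#############+++++++++++++++++++++
..................................+++++++++++++++############+++
[... 729 characters left out ...]
++#############+++++++++++++++++++++
.........................+.+......++++++++++++++#############+++++++++++++++++++++
...................................+++++++++++++#############+++++++++++++++++++++
..................................++++++++++++++############++++++++++++++++++++++
..................................+++++++++++++++###########++++++++++++++++++++++
..................................++++++++++++++++++++++++++++++++++++++++++++++++
.................................+++++++++++++++++++++++++++++++++++++++++++++++++
...................................+++++++++++++++++++++++++++++++++++++++++++++++
..................................++++++++++++++++++++++++++++++++++++++++++++++++
```

```bash
cat > t.py <<'E'
from h import *
import pickle
np.set_printoptions(precision=1,suppress=True)
a=pickle.load(open('w4.pkl','rb'))['c'];b=pickle.load(open('w5.pkl','rb'))['c']
print(tri([ray(a,(261.6,194.8)),ray(b,(252,207.1))]))
T=lambda p,q:print(tri([ray(a,p),ray(b,q)]))
T((225.7,194.3),(220.6,164)); T((269.9,217.2),(220.4,222.5)); T((292.7,175.7),(280.1,219.5))
E
python3 t.py
python3 - <<'E'
import sys;sys.path.insert(0,'.')
from h import *
import pickle
c=pickle.load(open('w5.pkl','rb'))['c']; g=cv2.cvtColor(c[0],cv2.COLOR_RGB2GRAY)
print(g[165:180,240:268:2]);print(g[228:248,240:268:2])
E
```

```text
(array([418.7, 383.8,  60.6]), [np.float64(0.34710932416435475), np.float64(0.34710932416454776)])
(array([473.1, 394.8,  27. ]), [np.float64(0.09659695944829007), np.float64(0.09659695944829834)])
(array([403. , 442.2,   7. ]), [np.float64(0.21453407661078), np.float64(0.21453407661076385)])
(array([368.4, 370.1,  10.4]), [np.float64(0.49981930705531485), np.float64(0.49981930705542255)])
[[72 72 62 55 58 60 57 59 56 57 52 65 73 77]
 [65 61 57 60 57 58 57 53 58 63 60 57 66 73]
 [63 52 60 54 60 60 54 52 58 57 56 57 55 68]
 [58 58 59 56 56 57 56 59 57 53 56 58 61 54]
 [58 56 59 66 71 71 67 69 63 59 59 53 60 56]
 [56 64 71 68 71 66 70 71 69 69 70 69 57 50]
 [64 74 71 66 69 72 69 66 71 69 67 68 66 60]
 [68 69 74 70 72 69 71 68 71 73 69 69 69 66]
 [69 68 70 67 66 69 67 65 70 68 68 70 67 72]
 [66 67 69 65 69 69 73 72 69 68 65 65 64 63]
 [67 69 73 74 74 71 73 67 73 69 71 65 68 69]
 [68 70 70 75 71 73 73 71 70 75 63 71 64 70]
 [72 72 70 71 72 74 68 75 72 73 71 69 72 69]
 [71 73 69 70 59 31 31 31 55 73 73 69 68 69]
 [66 69 73 65 31 21 33 30 30 64 71 64 71 70]]
[[69 69 70 42 29 28 35 29 37 37
[... 169 characters left out ...]
38 25 32 29 63 58 62 63]
 [63 61 62 42 34 30 27 33 22 46 62 54 60 61]
 [60 62 61 47 29 32 27 29 30 49 62 53 58 57]
 [61 59 56 50 30 28 34 32 29 57 61 59 61 55]
 [53 59 61 57 40 27 28 29 37 61 64 57 58 57]
 [61 60 58 60 61 58 58 62 57 59 61 60 62 61]
 [58 64 57 60 64 53 57 63 53 57 61 58 58 61]
 [58 58 62 57 62 62 57 63 57 56 58 56 66 58]
 [58 55 58 60 55 60 56 64 66 55 55 58 65 61]
 [59 58 58 64 56 57 59 65 67 63 61 59 61 58]
 [62 64 58 63 62 53 65 63 58 57 61 59 60 58]
 [61 62 60 63 59 62 57 59 62 56 59 58 59 51]
 [61 61 63 63 60 60 59 63 64 56 57 61 60 57]
 [56 59 63 58 51 62 55 60 60 56 58 64 55 53]
 [63 59 61 54 57 56 61 61 61 60 62 66 59 54]
 [58 58 60 59 59 58 63 53 59 59 66 65 53 60]]
```

Call:
servo_tool(
  increments=[
    [1,-0.032,-0.004,0.04,0,0,0],
    [1,-0.032,-0.004,0.09,0,0,0],
    [1,-0.032,-0.004,0.13,0,0,0],
    [1,-0.032,-0.004,0.152,0,0,0],
    [1,-0.032,-0.004,0.152,0,0,0],
    [0,-0.032,-0.004,0.152,0,0,0],
    [0,-0.032,-0.004,0.152,0,0,0],
    [0,-0.032,-0.004,0.152,0,0,0],
    [0,-0.032,-0.004,0.152,0,0,0],
    [0,-0.032,-0.004,0.152,0,0,0],
    [0,-0.032,-0.004,0.152,0,0,0],
  ],
)

```text
clock: 13.72
position: [419.3, 384.6, 49.0]
ee_rot: [0.966, -0.259, 0.0, -0.0]
contact_force: [-1.8, -2.0, 4.8]
gripper_width: 12.4
grasp_force: 60.3
```

Call:
servo_tool(
  increments=[
    [0,0,0,-0.01,0,0,0],
    [0,0,0,-0.03,0,0,0],
    [0,0,0,-0.06,0,0,0],
    [0,0,0,-0.1,0,0,0],
    [0,0,0,-0.14,0,0,0],
    [0,0,0,-0.17,0,0,0],
    [0,0,0,-0.17,0,0,0],
    [0,0,0,-0.17,0,0,0],
  ],
)

```text
clock: 14.72
position: [418.3, 383.5, 216.2]
ee_rot: [0.966, -0.259, -0.001, 0.002]
contact_force: [-1.0, -0.1, -4.7]
gripper_width: 13.1
grasp_force: 59.0
```

Call:
servo_tool(
  increments=[
    [0,0.0137,0.0171,0,0,0,-1],
    [0,0.0411,0.0512,0,0,0,-3],
    [0,0.0754,0.0939,0,0,0,-5],
    [0,0.113,0.1409,0,0,0,-8],
    [0,0.1507,0.1879,0,0,0,-10.5],
    [0,0.1884,0.2349,0,0,0,-13],
    [0,0.2261,0.2818,0,0,0,-15.5],
    [0,0.2638,0.3288,0,0,0,-18],
    [0,0.2981,0.3715,0,0,0,-20.5],
    [0,0.3255,0.4057,0,0,0,-22.5],
    [0,0.3426,0.427,0,0,0,-23.5],
    [0,0.3426,0.427,0,0,0,-23.5],
  ],
)

```text
clock: 16.23
position: [501.3, -158.1, 215.7]
ee_rot: [0.998, -0.059, -0.002, -0.0]
contact_force: [-0.3, 0.1, -3.7]
gripper_width: 12.6
grasp_force: 59.2
```

```bash
cat > u.py <<'E'
from cen import *
import pickle,sys
np.set_printoptions(precision=1,suppress=True)
n=sys.argv[1]
s=arm.read_state();print(s['clock'],s['position'],np.degrees(R.from_quat(s['ee_rot']).as_euler('ZYX')),s['contact_force'],s['wrist_torque'])
zc=s['position'][2]-49
c={k:cam(k) for k in ['wrist','scene','side']}
pickle.dump((s,c),open(n+'.pkl','wb'))
for k in c:
    for t,z in (('hole_0',zc+8),('tapped_0',75)):
        for x in arm.spot_point(k,t):
            if x['p']>.35: print(k,t,round(x['p'],2),np.round(x['centre'],1),atz(c[k],x['centre'],z))
p=s['position']; f=lambda k:np.round(proj(c[k],[p[0],p[1],zc])).astype(int)
def crop(k,h,w):
    a,b=f(k); return cv2.resize(c[k][0][b-45:b+45,a-40:a+40],(w,h))
W=cv2.resize(c['wrist'][0],(400,300)); pad=np.zeros((150,400,3),np.uint8)
im=np.hstack([np.vstack([W,pad]),crop('side',450,400)])
cv2.imwrite('pics/'+n+'.png',im[:,:,::-1])
E
python3 u.py u1
```

```text
16.225 [ 501.3 -158.1  215.7] [ -6.7   0.3 180. ] [-0.3  0.1 -3.7] [ 0.1  0.  -0. ]
wrist hole_0 0.89 [313.3 156.6] [ 540.1 -201.9  174.7]
wrist hole_0 0.6 [199.1 260.5] [ 469.4 -110.7  174.7]
wrist hole_0 0.55 [304.  259.4] [ 460.9 -190.9  174.7]
wrist tapped_0 0.88 [290.2 134.7] [ 543.  -198.9   75. ]
wrist tapped_0 0.67 [212.1 136.6] [ 550.4 -119.6   75. ]
scene hole_0 0.93 [285.4 186.9] [ 545.5 -202.6  174.7]
scene hole_0 0.77 [269.3 200.5] [ 460.2 -197.3  174.7]
scene hole_0 0.72 [267.9 175.7] [ 554.2 -122.5  174.7]
scene hole_0 0.56 [253.5 187.5] [ 476.9 -118.7  174.7]
scene tapped_0 0.9 [268.2 197.7] [ 548.6 -130.9   75. ]
scene tapped_0 0.87 [280.7 210.1] [ 526.2 -202.1   75. ]
scene tapped_0 0.6 [250.  207.9] [ 468.3 -109.9   75. ]
scene tapped_0 0.6 [268.4 221.5] [ 456.5 -199.5   75. ]
scene tapped_0 0.53 [269.6 203.6] [ 527.8 -152.4   75. ]
side hole_0 0.96 [272.4 177. ] [ 533.9 -134.7  174.7]
side hole_0 0.92 [262.8 187.7] [ 448.7 -210.8  174.7]
side hole_0 0.89 [255.8 179.6] [ 463.3 -126.3  174.7]
side hole_0 0.59 [284.5 184.3] [ 536.  -223.   174.7]
side tapped_0 0.87 [275.7 196.7] [ 560.1 -117.5   75. ]
side tapped_0 0.75 [261.  207.3] [ 459.3 -174.8   75. ]
side tapped_0 0.71 [257.1 202.3] [ 467.1 -127.    75. ]
side tapped_0 0.67 [280.8 208.1] [ 523.4 -219.1   75. ]
```

Call:
servo_tool(
  increments=[
    [0,0,0,0.02,0,0,0],
    [0,0,0,0.04,0,0,0],
    [0,0,0,0.054,0,0,0],
    [0,0,0,0.06,0,0,0],
    [0,0,0,0.06,0,0,0],
    [0,0,0,0.06,0,0,0],
    [0,0,0,0.06,0,0,0],
  ],
)

```text
clock: 17.55
position: [502.9, -156.6, 159.0]
ee_rot: [0.998, -0.057, 0.001, 0.0]
contact_force: [-0.3, 0.6, -2.4]
gripper_width: 12.9
grasp_force: 59.2
```

```bash
python3 u.py u2; python3 - <<'E'
from h import *
import pickle
s,c=pickle.load(open('u2.pkl','rb')); w=c['wrist']; zc=s['position'][2]-49
i=w[0].copy()
a=i[90:290,150:350]; a=cv2.resize(a,(600,600),interpolation=cv2.INTER_CUBIC)
def crop(k):
    q=np.round(proj(c[k],[502,-157,zc])).astype(int); return cv2.resize(c[k][0][q[1]-45:q[1]+45,q[0]-30:q[0]+30],(200,300),interpolation=cv2.INTER_CUBIC)
cv2.imwrite('pics/last.png',np.hstack([a,np.vstack([crop('side'),crop('scene')])])[:,:,::-1])
E
```

```text
17.55 [ 502.9 -156.6  159. ] [  -6.5   -0.1 -180. ] [-0.3  0.6 -2.4] [-0.1 -0.   0.1]
wrist hole_0 0.89 [204.3 258.8] [ 472.2 -113.7  118. ]
wrist hole_0 0.81 [197.9 157.1] [ 550.6 -122.8  118. ]
wrist hole_0 0.81 [305.4 257.1] [ 464.9 -190.8  118. ]
wrist hole_0 0.6 [313.1 157.1] [ 541.7 -200.3  118. ]
wrist tapped_0 0.83 [205.5 149.3] [ 548.9 -120.4   75. ]
wrist tapped_0 0.64 [304.7 149.9] [ 539.1 -201.9   75. ]
scene hole_0 0.97 [285.4 201.2] [ 536.8 -212.2  118. ]
scene hole_0 0.73 [268.4 187.1] [ 557.2 -124.2  118. ]
scene hole_0 0.57 [251.7 200.9] [ 466.5 -119.   118. ]
scene tapped_0 0.88 [273.2 220.6] [ 469.9 -210.1   75. ]
scene tapped_0 0.74 [253. 207.] [ 478.3 -115.6   75. ]
scene tapped_0 0.56 [283.3 207.4] [ 542.5 -201.9   75. ]
side hole_0 0.82 [262.7 199.5] [ 456.2 -195.1  118. ]
side hole_0 0.79 [281.8 198.9] [ 522.7 -226.6  118. ]
side hole_0 0.68 [273.6 190.3] [ 536.7 -140.   118. ]
side hole_0 0.6 [255.4 195.1] [ 450.7 -145.1  118. ]
side hole_0 0.54 [269.1 220.9] [ 393.7 -355.3  118. ]
side tapped_0 0.74 [262.6 207.5] [ 463.9 -179.4   75. ]
side tapped_0 0.72 [254.7 202.8] [ 456.4 -126.3   75. ]
side tapped_0 0.61 [283.6 204.1] [ 551.7 -194.1   75. ]
```

View pics/last.png

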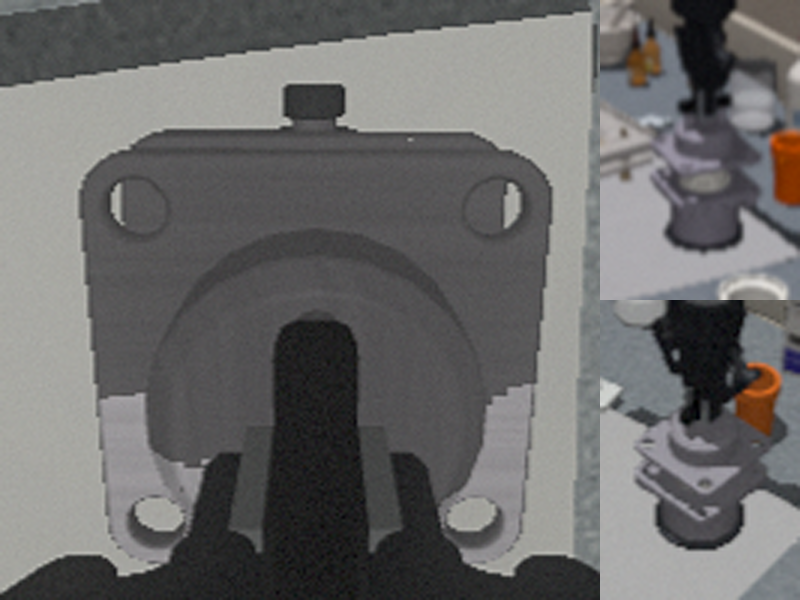

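The last view shows the cover level and square with the vessel. Its holes are at wrist px (196,159), (315,159), (202,262) and (308,262), with the flange edge just behind.

```bash
cat > q.py <<'E'
from h import *
import pickle
from scipy.optimize import least_squares
np.set_printoptions(precision=1,suppress=True)
s,c=pickle.load(open('u2.pkl','rb')); w=c['wrist']
px=np.array([(196,158.7),(314.7,158.7),(202.3,261.7),(308,262)])
def model(p,z0,yaw=-6.5):
    a=np.radians(yaw+p[3]); M=np.array([[np.cos(a),-np.sin(a)],[np.sin(a),np.cos(a)]])
    return [[*(np.array(p[:2])+M@np.array(v)),p[2]] for v in [(41,41),(41,-41),(-41,41),(-41,-41)]]
f=lambda p:np.ravel([proj(w,q)-x for q,x in zip(model(p,0),px)])
r=least_squares(f,[503,-157,118,0]); print('free z',r.x,r.fun)
r=least_squares(lambda p:f([p[0],p[1],118,p[2]]),[503,-157,0]); print('z118',r.x,r.fun)
u=np.array([np.cos(np.radians(-6.5)),np.sin(np.radians(-6.5))])
for row in (131,139,150):
    q=(150+320/3,90+row/3)
    for z in (75,63,118,110):
        p=atz(w,q,z)[:2]; print(row,z,'along-x from (502.4,-156.6):',(p-[502.4,-156.6])@u)
g=cv2.cvtColor(w[0],cv2.COLOR_RGB2GRAY).astype(float); print(g[126:148,215:245].mean(1),g[126:148,270:300].mean(1))
E
python3 q.py
```

```text
free z [ 503.8 -156.6  114.9   -0.1] [-0.2 -0.2  0.2 -0.   0.5  0.3 -0.5  0. ]
z118 [ 504.9 -156.7   -0.1] [-1.2 -0.9  1.2 -0.7 -0.3  1.3  0.3  1. ]
131 75 along-x from (502.4,-156.6): 54.85895435584198
131 63 along-x from (502.4,-156.6): 53.52640097419916
131 118 along-x from (502.4,-156.6): 59.633937306728654
131 110 along-x from (502.4,-156.6): 58.7455683856334
139 75 along-x from (502.4,-156.6): 52.71775331826333
139 63 along-x from (502.4,-156.6): 51.27159121766337
139 118 along-x from (502.4,-156.6): 57.89983417874677
139 110 along-x from (502.4,-156.6): 56.9357261116801
150 75 along-x from (502.4,-156.6): 49.752421130280844
150 63 along-x from (502.4,-156.6): 48.14892322363224
150 118 along-x from (502.4,-156.6): 55.498288629104835
150 110 along-x from (502.4,-156.6): 54.429290024672476
[164.7 164.5 164.3 166.7 166.9 167.9 167.8  75.6  68.1  78.   87.7  88.
  87.6  77.2  70.1  77.3  85.2  87.5  88.   86.8  85.7  85.1] [165.4 165.  165.7 165.7 165.1 165.5 167.  172.6  77.2  77.9  91.4  89.6
  89.   82.2  74.2  80.   84.6  89.   88.8  87.7  86.9  86. ]
```

Call:
servo_tool(
  increments=[
    [0,-0.0015,0,0.002,0,0,0],
    [0,-0.0015,0,0.006,0,0,0],
    [0,-0.0015,0,0.01,0,0,0],
    [0,-0.0015,0,0.014,0,0,0],
    [0,-0.0015,0,0.017,0,0,0],
    [0,-0.0015,0,0.0185,0,0,0],
    [0,-0.0015,0,0.0185,0,0,0],
    [0,-0.0015,0,0.0185,0,0,0],
    [0,-0.0015,0,0.0185,0,0,0],
    [0,-0.0015,0,0.0185,0,0,0],
    [0,-0.0015,0,0.0185,0,0,0],
    [0,-0.0015,0,0.0185,0,0,0],
  ],
)

```text
clock: 19.5
position: [501.0, -156.4, 139.8]
ee_rot: [0.998, -0.057, -0.0, -0.0]
contact_force: [-0.1, -0.8, -3.5]
gripper_width: 12.6
grasp_force: 59.2
```

```bash
python3 u.py u3; cat > r.py <<'E'
from cen import *
import pickle
from scipy.optimize import least_squares
np.set_printoptions(precision=1,suppress=True)
s,c=pickle.load(open('u3.pkl','rb')); w=c['wrist']
g=cv2.cvtColor(w[0],cv2.COLOR_RGB2GRAY).astype(float)
print(np.arange(126,150)); print(g[126:150,215:245].mean(1).round())
# plate left/right edges & heights in scene/side views: predicted vs seen hole pixels
M=R.from_euler('z',-6.5,degrees=True).as_matrix()
for k in ('scene','side'):
    for z in (98,): print(k,[proj(c[k],np.array([502.4,-156.6,z])+M@np.array([x,y,0])).round(1) for x,y in [(41,41),(41,-41),(-41,41),(-41,-41)]])
    print(k,'tapped',[proj(c[k],np.array([502.4,-156.6,75])+M@np.array([x,y,0])).round(1) for x,y in [(41,41),(41,-41),(-41,41),(-41,-41)]])
print('wrist',[proj(w,np.array([502.4,-156.6,98])+M@np.array([x,y,0])).round(1) for x,y in [(41,41),(41,-41),(-41,41),(-41,-41)]])
E
python3 r.py
```

```text
19.5 [ 501.  -156.4  139.8] [  -6.5    0.  -180. ] [-0.1 -0.8 -3.5] [ 0.1  0.  -0. ]
wrist hole_0 0.95 [204.5 261.4] [ 468.  -113.2   98.8]
wrist hole_0 0.87 [313.8 155.7] [ 540.7 -200.6   98.8]
wrist hole_0 0.61 [197.4 156.2] [ 549.3 -122.4   98.8]
wrist hole_0 0.61 [303.1 258. ] [ 462.3 -188.8   98.8]
wrist tapped_0 0.88 [302.8 249.7] [ 455.2 -192.2   75. ]
wrist tapped_0 0.86 [202.9 247.1] [ 467.4 -107.6   75. ]
wrist tapped_0 0.8 [200.  150.2] [ 549.5 -119.7   75. ]
wrist tapped_0 0.75 [305.3 151. ] [ 539.9 -199.    75. ]
scene hole_0 0.95 [266.9 189.9] [ 558.4 -117.2   98.8]
scene hole_0 0.94 [270.4 214.2] [ 470.2 -197.1   98.8]
scene hole_0 0.79 [251.3 203. ] [ 472.2 -112.8   98.8]
scene hole_0 0.63 [285.4 203.5] [ 543.3 -208.9   98.8]
scene tapped_0 0.97 [281.  207.6] [ 536.7 -196.    75. ]
scene tapped_0 0.94 [252.4 207.9] [ 473.5 -116.6   75. ]
scene tapped_0 0.7 [268.2 219.5] [ 463.5 -193.5   75. ]
side hole_0 0.91 [263.7 208. ] [ 442.9 -227.2   98.8]
side hole_0 0.87 [253.8 199.2] [ 446.1 -139.4   98.8]
side hole_0 0.71 [270.9 193.9] [ 530.6 -128.6   98.8]
side hole_0 0.61
[... 447 characters left out ...]
 133 134 135 136 137 138 139 140 141 142 143
 144 145 146 147 148 149]
[160. 159. 163. 165. 165. 166. 158. 152.  73.  73.  84.  88.  88.  78.
  70.  76.  84.  87.  87.  86.  85.  84.  83.  83.]
scene [array([265.9, 192.1]), array([283. , 203.6]), array([249.9, 203.9]), array([267.1, 216. ])]
scene tapped [array([265.7, 196.6]), array([282.7, 208.1]), array([250. , 208.4]), array([266.9, 220.5])]
side [array([273.5, 192.5]), array([281.9, 200.3]), array([255. , 195.8]), array([262.6, 203.9])]
side tapped [array([273.5, 197.6]), array([281.8, 205.6]), array([255.1, 200.9]), array([262.7, 209.2])]
wrist [array([195.3, 158.4]), array([315.8, 158.4]), array([202.5, 262.9]), array([308.3, 262.9])]
```

```bash
python3 -c "
from bench import arm
print(arm.job_done())"
```

```text
the job is handed in; nothing more can be done
None
```

I handed the job in at 19.5 s of the 59 s allowed. The sample cup is released on the liner's floor, and the cover is held level about 15 mm above the flange, its holes lined up with the tapped ones to within about 1 mm by my measurements.

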